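# Check the catches of three gauge cases

## Task

Three gauge cases are to go back to the store, but not every catch is engaged. Going from the left case to the right one, tug each lid upwards by its handle; where a lid comes up, let it down again and push that case's front catch in until it snaps shut. In the end all three lids must be fully down with their catches snapped home.

Things in the scene. Friction and masses are not known exactly. Their poses are not given: they have to be found in the camera images.
- case_a: one of three identical grey gauge cases, fixed to the table, 100 deep (x) x 140 wide (y) x 64 mm high without the handle; which stands left, middle, right changes. Origin: centre of its underside; x from the front (catch, towards the robot) to the rear, y to the left, z up. Lid 14 mm thick, hinged at the rear (x +50, z 50 mm). One or two of the three catches start not engaged.
- case_a_lid_handle (a point): middle of the round steel handle bar on this case's lid, 10 mm thick, along the case's y, 64 mm clear between its two posts; lid down, it is 91 mm above the table at x = -30 mm of the case, with 22 mm free under the bar. 80 mm in front of and 41 mm above the hinge line; turns with the lid.
- case_a_lid (a joint): opening angle of this case's lid, rad: 0 = fully down, grows as its front rises. Free hinge; the 0.25 kg lid falls shut. Catch engaged: about 0.04 rad of play (3 mm at the handle), then a hard stop; not engaged: it keeps coming up. All lids start down.
- case_a_catch_pad (a point): middle of the outer face of the 30 x 14 mm pad on this case's steel catch, a 36 x 48 mm plate pivoting at its foot (18 mm up). Home: plate upright, hooked over the lid's lip, point at x -66.5, y 0, z 54 mm of the case. Not engaged: leans out 0.22 rad, x about -74 mm. Pushed in towards the case (about 10 N) past half-way, its spring snaps it home and it stays.
- case_b: one of three identical grey gauge cases, fixed to the table, 100 deep (x) x 140 wide (y) x 64 mm high without the handle; which stands left, middle, right changes. Origin: centre of its underside; x from the front (catch, towards the robot) to the rear, y to the left, z up. Lid 14 mm thick, hinged at the rear (x +50, z 50 mm). One or two of the three catches start not engaged.
- case_b_lid_handle (a point): middle of the round steel handle bar on this case's lid, 10 mm thick, along the case's y, 64 mm clear between its two posts; lid down, it is 91 mm above the table at x = -30 mm of the case, with 22 mm free under the bar. 80 mm in front of and 41 mm above the hinge line; turns with the lid.
- case_b_lid (a joint): opening angle of this case's lid, rad: 0 = fully down, grows as its front rises. Free hinge; the 0.25 kg lid falls shut. Catch engaged: about 0.04 rad of play (3 mm at the handle), then a hard stop; not engaged: it keeps coming up. All lids start down.
- case_b_catch_pad (a point): middle of the outer face of the 30 x 14 mm pad on this case's steel catch, a 36 x 48 mm plate pivoting at its foot (18 mm up). Home: plate upright, hooked over the lid's lip, point at x -66.5, y 0, z 54 mm of the case. Not engaged: leans out 0.22 rad, x about -74 mm. Pushed in towards the case (about 10 N) past half-way, its spring snaps it home and it stays.
- case_c: one of three identical grey gauge cases, fixed to the table, 100 deep (x) x 140 wide (y) x 64 mm high without the handle; which stands left, middle, right changes. Origin: centre of its underside; x from the front (catch, towards the robot) to the rear, y to the left, z up. Lid 14 mm thick, hinged at the rear (x +50, z 50 mm). One or two of the three catches start not engaged.
- case_c_lid_handle (a point): middle of the round steel handle bar on this case's lid, 10 mm thick, along the case's y, 64 mm clear between its two posts; lid down, it is 91 mm above the table at x = -30 mm of the case, with 22 mm free under the bar. 80 mm in front of and 41 mm above the hinge line; turns with the lid.
- case_c_lid (a joint): opening angle of this case's lid, rad: 0 = fully down, grows as its front rises. Free hinge; the 0.25 kg lid falls shut. Catch engaged: about 0.04 rad of play (3 mm at the handle), then a hard stop; not engaged: it keeps coming up. All lids start down.
- case_c_catch_pad (a point): middle of the outer face of the 30 x 14 mm pad on this case's steel catch, a 36 x 48 mm plate pivoting at its foot (18 mm up). Home: plate upright, hooked over the lid's lip, point at x -66.5, y 0, z 54 mm of the case. Not engaged: leans out 0.22 rad, x about -74 mm. Pushed in towards the case (about 10 N) past half-way, its spring snaps it home and it stays.

How it is judged (in metres and radians):
On the way, in this order (a step that is already met when the one before it is completed fails the run):
1. the lid of the left case has been tugged up by its handle (opened more than 0.02 rad, within or beyond the catch's play) (((world y of case_a above 0.13 m and value of joint case_a_lid above 0.02 rad) or (world y of case_b above 0.13 m and value of joint case_b_lid above 0.02 rad) or (world y of case_c above 0.13 m and value of joint case_c_lid above 0.02 rad))), for 0.1 s.
2. the lid of the middle case has been tugged up by its handle (opened more than 0.02 rad, within or beyond the catch's play) (((world y of case_a between -0.11 and 0.13 m and value of joint case_a_lid above 0.02 rad) or (world y of case_b between -0.11 and 0.13 m and value of joint case_b_lid above 0.02 rad) or (world y of case_c between -0.11 and 0.13 m and value of joint case_c_lid above 0.02 rad))), for 0.1 s.
3. the lid of the right case has been tugged up by its handle (opened more than 0.02 rad, within or beyond the catch's play) (((world y of case_a below -0.11 m and value of joint case_a_lid above 0.02 rad) or (world y of case_b below -0.11 m and value of joint case_b_lid above 0.02 rad) or (world y of case_c below -0.11 m and value of joint case_c_lid above 0.02 rad))), for 0.1 s.
At the end, for the whole second after the job is handed in: All three lids are down (opened less than 0.015 rad) and all three catches are snapped home (pad within 2.5 mm of its home position along the case's x axis) (value of joint each of case_a_lid, case_b_lid, case_c_lid below 0.015 rad and x of case_a_catch_pad in the frame of case_a above -0.069 m and x of case_b_catch_pad in the frame of case_b above -0.069 m and x of case_c_catch_pad in the frame of case_c above -0.069 m); the robot touches nothing.
It also fails if it takes over 72 s, if anything falls off the work surface, if the arm or the gripper's body presses on something with over 40 N, if the wrist force passes 120 N, or if a joint passes its speed limit or range.

## Robot

A 7-joint arm with a two-finger parallel gripper is mounted at the origin on a cart in front of the work surface, level with it; the furniture and walls round the work are solid. World frame = base frame: x ahead of the robot, y to its left, z up, the work surface at z = 0. Lengths are in mm, angles in rad, forces in N, time in s.
With the tool pointing down it reaches from about 425 to 875 mm from the base axis. Payload 4.7 kg.
Tool frame: the origin (TCP) lies at the very end of the fingers, on their centre line; the grasp point (between the pads) lies manip.grip_point_offset behind it (manip.grip_point_offset is the distance from the TCP to the grasp point, in mm); z points along the fingers, x is the direction in which the jaws open and shut, and the axes are right-handed (so a half turn about z gives the same grasp; the last joint's range is limited). The gripper opens to 87 mm and grips with 3 to 60 N. Pads are 19 mm wide; open, the fingers measure 117 mm over their backs; the gripper's body (75 mm by 190 mm) begins 51 mm behind the grasp point.
Start: joints at [-1.217, 0.321, -0.07, 1.45, 0.023, 1.371, -0.057], TCP at [216.672, 612.845, 222.587] pointing down, gripper open.
Joint ranges: [-2.86, 2.86], [-0.3, 2.09], [-1.38, 1.24], [0.06, 2.45], [-1.56, 4.7], [0.09, 2.05], [-2.69, 2.69]. Speed limits (rad/s): [2.57, 2.57, 3.14, 3.14, 3.14, 3.14, 3.14].

## Interface

Orientations are given as a unit quaternion [w, x, y, z].
In Python, from workcell import manip gives the robot as it stands. The module is installed in compiled form; this text tells all that it offers.
- The arm moves only by the tool carry_out, never from a script. Its arguments are lists of equal length, an entry for each row: "slide": the shift along the tool's x, y, z in units of 50 mm (1.0 is 50 mm), a list of three; "delta_rot": the turn, a rotation vector about the tool's x, y, z in units of 6 degrees (1.0 is 6 degrees), a list of three; "hand": the gripper command: -1 is shut, 1 is fully open, values between are in proportion. In form: {"slide": [[dx, dy, dz], ...], "delta_rot": [[ax, ay, az], ...], "hand": [hand, ...]}. A call has 1 to 20 rows; each row shifts and turns the pose as measured when the row begins, along the tool's axes as they then stand; what a row does not reach is not made up. A row lasts 1/8 s, in which the tool goes at most 62.5 mm and 10.7 degrees, less where a joint would pass 70% of its speed; a pose out of reach is approached as far as the arm can. A call is refused whole if a number of a shift passes 1 or a number of a turn 1, either way. A call with a gripper value outside its range is refused whole. The fingers move at their own pace and stop on an object; "squeeze" is the grip in N (left out, the last holds). Time passes only in rows, so rows that do not move let the fingers close. It gives the time, the measured TCP pose, the force and the opening at its end, in the units of the state.
- manip.get_obs(): the state, without advancing time (a new reading comes with each control period).
- manip.get_image(name): name is "side" or "top" or "wrist"; returns a dict with "img" (384x512x3 uint8, red, green, blue), "camera_matrix" (3x3 intrinsics, pixels), "k1" (the pictures are not rectified: a ray, as slopes to the right and down, at radius r is drawn at 1 + k1 r^2 times it, then the intrinsics apply), "rvec" (rotation vector, rad) and "tvec" (3), from world to camera coordinates, as OpenCV has them. Camera axes: x right, y down, z forward; pixel columns grow to the right and rows downward; lengths in mm; the calibration is good to about 2 mm. A picture is of the moment at which its call begins. There is no depth.
- manip.hand_in(): hands the job in, once; it reports no verdict.
The state is a dict: "time": time; "joints": joint angles; "qd": joint speeds; "effort": joint torques, N m; "tcp_pos": TCP position; "tcp_rot": TCP orientation; "contact_force": force on the tool from outside, world axes, zero at the start; "moment": the same for the moment, N m; "grip_width": finger opening in mm.
Only numpy, scipy, OpenCV 4.12 (cv2) and the standard library are available. Lean on these libraries where they do the work, as an engineer would, in place of code of your own. Each camera call takes 0.05 s, during which the arm holds its last target.

## Working session

There is one attempt and no reset: what is moved stays moved. The work goes in short steps, Python scripts to look and compute and a tool call to move; the robot and the scene stay as the last step left them, time stands still between calls to the robot, and variables do not carry over. Pictures are saved under pics/ and viewed, and the job is handed in when it is done.

Besides the shell and the picture viewer there is one more tool, called after "Emit:" as name(argument=value, ...) on one line, values as JSON. carry_out: Moves the arm, as the interface text tells. Its arguments: {"type":"object","properties":{"slide":{"type":"array"},"delta_rot":{"type":"array"},"hand":{"type":"array"},"squeeze":{"type":"number"}},"required":["slide","delta_rot","hand"]}

```bash
mkdir -p pics; cat > h.py <<'E'
import numpy as np, cv2
from workcell import manip
def save(n,fn):
    d=manip.get_image(n); cv2.imwrite('pics/'+fn,d['img'][:,:,::-1]); return d
def ray(d,u,v):
    K=np.array(d['camera_matrix']);R=cv2.Rodrigues(np.array(d['rvec'],float))[0];t=np.array(d['tvec'],float).ravel()
    x=(u-K[0,2])/K[0,0];y=(v-K[1,2])/K[1,1];k=d['k1']
    rd=np.hypot(x,y);r=rd
    for _ in range(30): r=rd/(1+k*r*r)
    s=r/rd if rd>0 else 1
    return -R.T@t, R.T@np.array([x*s,y*s,1])
def onz(d,u,v,z):
    o,q=ray(d,u,v); return o+q*(z-o[2])/q[2]
def proj(d,p):
    K=np.array(d['camera_matrix']);R=cv2.Rodrigues(np.array(d['rvec'],float))[0];t=np.array(d['tvec'],float).ravel()
    c=R@np.array(p,float)+t; x,y=c[:2]/c[2]; f=1+d['k1']*(x*x+y*y)
    return K[0,0]*x*f+K[0,2],K[1,1]*y*f+K[1,2]
E
python3 - <<'E'
from h import *
import pickle
D={n:save(n,n+'0.png') for n in ('top','side','wrist')}
pickle.dump(D,open('d0.pkl','wb'))
for n,d in D.items(): print(n,d['camera_matrix'],d['k1'],ray(d,256,192))
o=manip.get_obs();print(o,manip.grip_point_offset)
E
```

```text
top [[484.73857396   0.         262.11567552]
 [  0.         484.73857396 200.41169026]
 [  0.           0.           1.        ]] 0.07127075494812704 (array([ 319.64800883,   30.02749745, 1352.19893525]), array([ 0.131677  , -0.00524855, -0.99151091]))
side [[400.91811689   0.         255.14589748]
 [  0.         400.91811689 188.61147073]
 [  0.           0.           1.        ]] -0.08803804373674694 (array([ 535.61237889, -680.28350585,  559.63279616]), array([-0.08774359,  0.81311012, -0.57552495]))
wrist [[268.60688056   0.         259.77759162]
 [  0.         268.60688056 192.84678135]
 [  0.           0.           1.        ]] -0.06382510831732256 (array([146.39070348, 637.89486338, 383.50490119]), array([ 0.25130947, -0.10574756, -0.96222073]))
{'time': 0.15, 'joints': array([-1.21689909,  0.32161915, -0.0700687 ,  1.45141685,  0.02259063,
        1.37079434, -0.05687837]), 'qd': array([ 3.49333961e-05, -2.32186547e-03,  3.41368524e-04, -3.12164965e-03,
       -9.92338025e-04, -7.89511819e-04,  1.58306929e-03]), 'effort': array([-7.43204910e-04, -4.91796541e+01, -4.05107997e-01, -3.12875211e+01,
       -6.41358015e-02,  4.05487418e-02,  1.08908534e-04]), 'tcp_pos': array([216.55047309, 612.41460555, 221.72335467]), 'tcp_rot': array([ 4.52490071e-04,  8.16476429e-01,  5.77378311e-01, -5.67476171e-04]), 'contact_force': array([ 0.00359018,  0.36172514, -0.41546645]), 'moment': array([-0.00603243,  0.00688546, -0.0224253 ]), 'grip_width': 86.99896640414326} 18.700000000000003
```

View pics/top0.png

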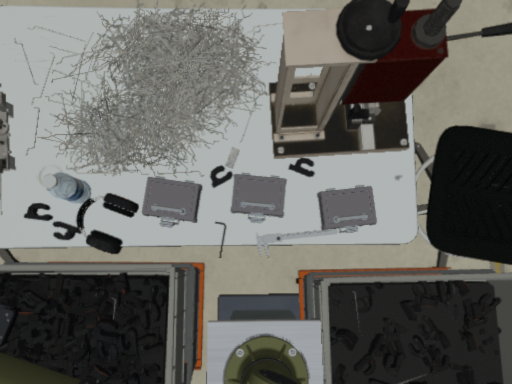

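View pics/side0.png

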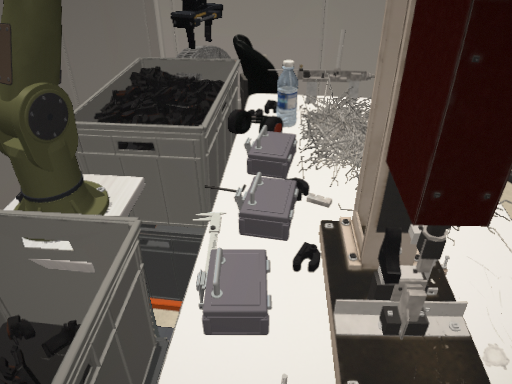

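View pics/wrist0.png

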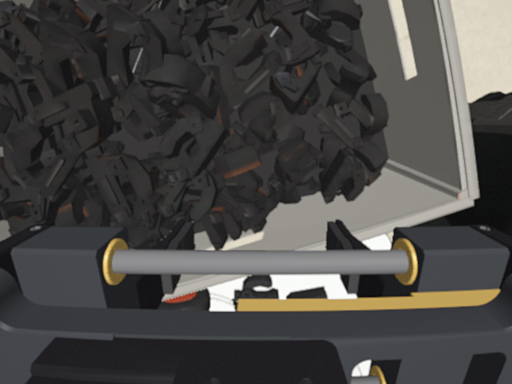

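```bash
python3 - <<'E'
from h import *
import pickle
D=pickle.load(open('d0.pkl','rb'))
t=D['top']['img'][160:250,130:390,::-1]
cv2.imwrite('pics/topz.png',cv2.resize(t,None,fx=3,fy=3,interpolation=cv2.INTER_CUBIC))
s=D['side']['img'][110:340,180:310,::-1]
cv2.imwrite('pics/sidez.png',cv2.resize(s,None,fx=2.6,fy=2.6,interpolation=cv2.INTER_CUBIC))
for c in [(171,199),(258,195),(347,207)]: print(onz(D['top'],*c,64).round(), D['top']['img'][c[1],c[0]])
for c in [(270,82),(410,150),(325,40),(290,130)]: print(onz(D['top'],*c,0).round())
E
```

```text
[473. 249.  64.] [ 99  97 101]
[483.  18.  64.] [ 99  98 100]
[ 449. -220.   64.] [ 99  96 100]
[818. -20.   0.]
[ 616. -415.    0.]
[ 942. -180.   -0.]
[677. -75.   0.]
```

View pics/topz.png

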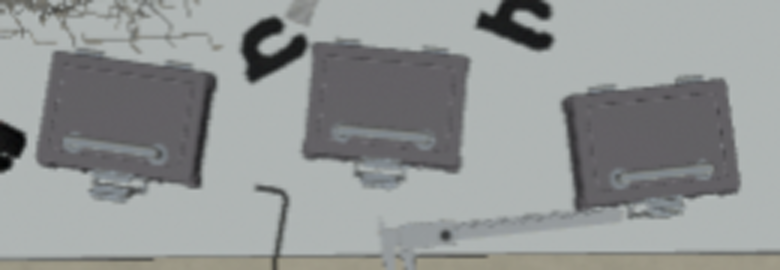

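View pics/sidez.png

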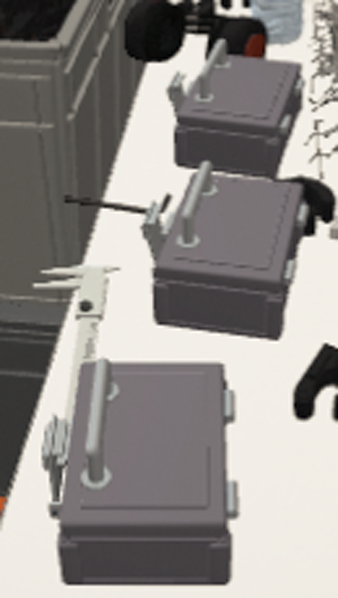

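```bash
cat > meas.py <<'E'
from h import *
import pickle
D=pickle.load(open('d0.pkl','rb'));d=D['top'];I=d['img'].astype(int)
g=I.mean(2)
lid=((g>60)&(g<125)).astype(np.uint8)
C=[]
for (u,v) in [(171,199),(258,195),(347,207)]:
    m=np.zeros_like(lid);m[v-26:v+26,u-34:u+34]=lid[v-26:v+26,u-34:u+34]
    m=cv2.morphologyEx(m,cv2.MORPH_OPEN,np.ones((5,5)))
    m=cv2.morphologyEx(m,cv2.MORPH_CLOSE,np.ones((9,9)))
    c=max(cv2.findContours(m,0,2)[0],key=cv2.contourArea)
    P=np.array([onz(d,a,b,60)[:2] for a,b in c[:,0]],np.float32)
    r=cv2.minAreaRect(P); print('lid',np.round(r[0],1),np.round(r[1],1),round(r[2],1))
    h=np.zeros_like(lid); h[v-26:v+26,u-34:u+34]=1
    ins=cv2.erode(m,np.ones((9,9)))
    h=(ins>0)&(g>g[ins>0].mean()+15)
    n,l,s,_=cv2.connectedComponentsWithStats(h.astype(np.uint8))
    k=1+np.argmax(s[1:,4]);ys,xs=np.nonzero(l==k)
    w=np.array([onz(d,a,b,93)[:2] for a,b in zip(xs,ys)])
    q=cv2.minAreaRect(w.astype(np.float32))
    print('handle',np.round(q[0],1),np.round(q[1],1),round(q[2],1),w.mean(0).round(1),s[k,4])
E
python3 meas.py
```

```text
lid [475.7 251. ] [140.5 107.8] 81.6
handle [441.4 252.1] [88.7 16. ] 85.1 [443.5 253.4] 113
lid [483.8  17.6] [139.4 105.7] 84.3
handle [451.9  19.8] [86.8 12.8] 83.7 [453.2  20.3] 113
lid [ 448.3 -219.8] [104.2 146.2] 5.8
handle [ 415.8 -222.5] [15.8 86.8] 1.9 [ 417.6 -222.6] 113
```

Emit:
carry_out(slide=[[-0.5, 0.65, 0], [-0.5, 0.65, 0], [-0.5, 0.65, 0], [-0.5, 0.65, 0], [-0.5, 0.65, 0], [-0.5, 0.65, 0], [-0.5, 0.65, 0], [-0.5, 0.65, 0], [-0.5, 0.65, 0], [-0.5, 0.65, 0]], delta_rot=[[0, 0, 0], [0, 0, 0], [0, 0, 0], [0, 0, 0], [0, 0, 0], [0, 0, 0], [0, 0, 0], [0, 0, 0], [0, 0, 0], [0, 0, 0]], hand=[0.2, 0.2, 0.2, 0.2, 0.2, 0.2, 0.2, 0.2, 0.2, 0.2])

```text
time: 1.4
tcp_pos: [443.0, 259.8, 218.3]
tcp_rot: [0.0, 0.814, 0.581, -0.003]
contact_force: [0.8, 0.0, -0.7]
grip_width: 52.5
```

```bash
cat >> h.py <<'E'
from scipy.spatial.transform import Rotation as Ro
def st():
    o=manip.get_obs();q=o['tcp_rot'];R=Ro.from_quat([q[1],q[2],q[3],q[0]]).as_matrix()
    print('t',round(o['time'],2),'p',np.round(o['tcp_pos'],1),'yaw x',round(np.degrees(np.arctan2(R[1,0],R[0,0])),1),'z',R[:,2].round(3),'F',np.round(o['contact_force'],1),'w',round(o['grip_width'],1))
    print('j',np.round(o['joints'],2)); return o,R
def to(p,yaw=None,tilt=0):
    # tool x dir at yaw, tool pointing down; tilt about tool y
    o,R=st(); dp=R.T@(np.array(p)-o['tcp_pos']);print('slide units total',(dp/50).round(2))
    if yaw is not None:
        T=Ro.from_euler('z',yaw,degrees=True)*Ro.from_euler('x',180,degrees=True)*Ro.from_euler('y',tilt,degrees=True)
        rv=(Ro.from_matrix(R).inv()*T).as_rotvec(degrees=True)/6; print('rot units total',rv.round(2))
        print('slide after rot',(T.inv().apply(np.array(p)-o['tcp_pos'])/50).round(2))
E
python3 -c "
from h import *
to([444.5,254.3,140],-8)"
```

```text
t 1.4 p [443.  259.8 218.3] yaw x 71.0 z [-0.004 -0.004 -1.   ] F [ 0.8  0.  -0.7] w 52.5
j [-0.79  0.03  0.21  1.79 -0.01  1.32  0.66]
slide units total [-0.08  0.07  1.57]
rot units total [1.000e-02 6.000e-02 1.316e+01]
slide after rot [0.05 0.1  1.57]
```

Emit:
carry_out(slide=[[0, 0, 0.1], [0, 0, 0.1], [0, 0, 0.1], [0, 0, 0.1], [0, 0, 0.1], [0, 0, 0.1], [0, 0, 0.1], [0, 0, 0.1], [0, 0, 0.1], [0, 0, 0.1], [0, 0, 0.1], [0, 0, 0.1], [0, 0, 0.1], [0, 0, 0.1]], delta_rot=[[0, 0, 1], [0, 0, 1], [0, 0, 1], [0, 0, 1], [0, 0, 1], [0, 0, 1], [0, 0, 1], [0, 0, 1], [0, 0, 1], [0, 0, 1], [0, 0, 1], [0, 0, 1], [0, 0, 1], [0, 0, 0.2]], hand=[0.1, 0.1, 0.1, 0.1, 0.1, 0.1, 0.1, 0.1, 0.1, 0.1, 0.1, 0.1, 0.1, 0.1])

```text
time: 3.15
tcp_pos: [442.7, 252.6, 143.0]
tcp_rot: [0.005, 0.995, -0.099, -0.004]
contact_force: [-0.1, -0.2, 0.5]
grip_width: 47.7
```

```bash
python3 -c "
from h import *
save('wrist','w1.png');save('side','s1.png')
to([444.5,254.3,73],-8)"
```

```text
t 3.25 p [442.3 252.4 142.6] yaw x -11.3 z [-0.01  -0.009 -1.   ] F [ 0.1 -0.1  1. ] w 47.9
j [-0.81  0.09  0.26  1.9  -0.02  1.17 -0.75]
slide units total [ 0.05 -0.06  1.39]
rot units total [ 0.1   0.08 -0.55]
slide after rot [ 0.04 -0.04  1.39]
```

View pics/w1.png

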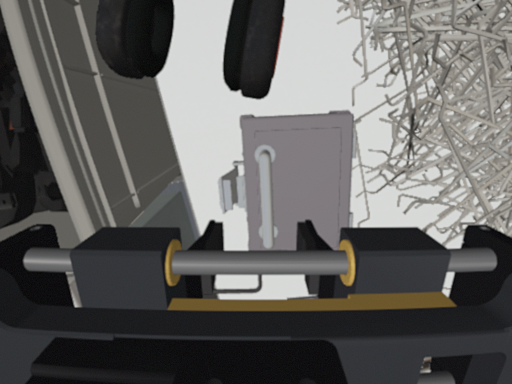

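View pics/s1.png

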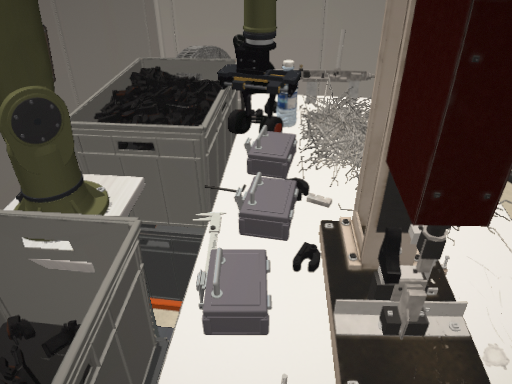

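Emit:
carry_out(slide=[[0.04, -0.04, 0.3], [0, 0, 0.35], [0, 0, 0.35], [0, 0, 0.3], [0, 0, 0.05]], delta_rot=[[0.1, 0.08, -0.5], [0, 0, 0], [0, 0, 0], [0, 0, 0], [0, 0, 0]], hand=[0.1, 0.1, 0.1, 0.1, 0.1])

```text
time: 3.88
tcp_pos: [444.8, 254.1, 72.4]
tcp_rot: [-0.0, 0.998, -0.07, 0.0]
contact_force: [-0.2, -0.4, 0.8]
grip_width: 47.8
```

```bash
python3 -c "
from h import *
d=save('wrist','w2.png')
to([444.5,254.3,73],-8)"
```

```text
t 3.92 p [445.  254.3  72.7] yaw x -8.1 z [ 0.001  0.001 -1.   ] F [-0.5  0.6 -0.2] w 47.9
j [-0.8   0.16  0.25  1.97 -0.05  1.01 -0.67]
slide units total [-0.01  0.   -0.01]
rot units total [-0.01 -0.01 -0.01]
slide after rot [-0.01  0.   -0.01]
```

View pics/w2.png

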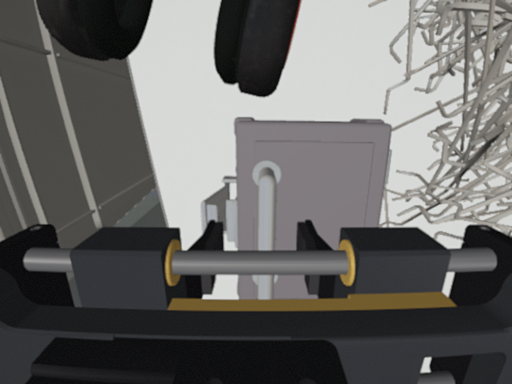

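Emit:
carry_out(slide=[[0, 0, 0], [0, 0, 0], [0, 0, 0], [0, 0, 0], [0, 0, 0], [0, 0, 0]], delta_rot=[[0, 0, 0], [0, 0, 0], [0, 0, 0], [0, 0, 0], [0, 0, 0], [0, 0, 0]], hand=[-1, -1, -1, -1, -1, -1], squeeze=15)

```text
time: 4.68
tcp_pos: [449.1, 254.8, 74.8]
tcp_rot: [-0.002, 0.997, -0.071, 0.005]
contact_force: [-1.6, 0.8, -1.3]
grip_width: 9.5
```

Emit:
carry_out(slide=[[0, 0, -0.06], [0, 0, -0.06], [0, 0, -0.06], [0, 0, 0]], delta_rot=[[0, 0, 0], [0, 0, 0], [0, 0, 0], [0, 0, 0]], hand=[-1, -1, -1, -1])

```text
time: 5.18
tcp_pos: [454.0, 253.9, 83.7]
tcp_rot: [-0.003, 0.997, -0.072, 0.009]
contact_force: [0.0, 0.2, -3.5]
grip_width: 9.2
```

```bash
python3 -c "
from h import *
d=save('wrist','w3.png')
st()"
```

```text
t 5.22 p [453.9 254.   83.6] yaw x -8.3 z [ 0.019  0.004 -1.   ] F [ 2.8  0.4 -3.7] w 9.5
j [-0.8   0.15  0.26  1.96 -0.04  1.02 -0.68]
```

View pics/w3.png

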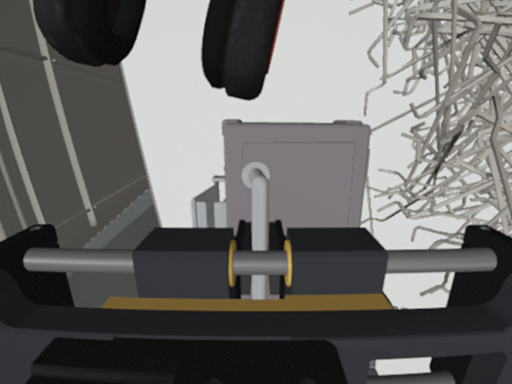

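Emit:
carry_out(slide=[[-0.03, 0, 0.06], [-0.03, 0, 0.06], [-0.03, 0, 0.06], [0, 0, 0.02], [0, 0, 0], [0, 0, 0], [0, 0, 0], [0, 0, 0]], delta_rot=[[0, 0, 0], [0, 0, 0], [0, 0, 0], [0, 0, 0], [0, 0, 0], [0, 0, 0], [0, 0, 0], [0, 0, 0]], hand=[-1, -1, -1, -1, -1, 0.2, 0.2, 0.2])

```text
time: 6.22
tcp_pos: [448.2, 255.0, 74.8]
tcp_rot: [-0.003, 0.997, -0.071, 0.009]
contact_force: [-0.0, 0.2, -0.2]
grip_width: 31.7
```

```bash
python3 -c "
from h import *
d=save('wrist','w4.png')
st()"
```

```text
t 6.28 p [448.2 255.   74.8] yaw x -8.2 z [ 0.017  0.004 -1.   ] F [ 0.5  0.4 -0.7] w 35.6
j [-0.81  0.15  0.25  1.98 -0.04  1.   -0.68]
```

View pics/w4.png

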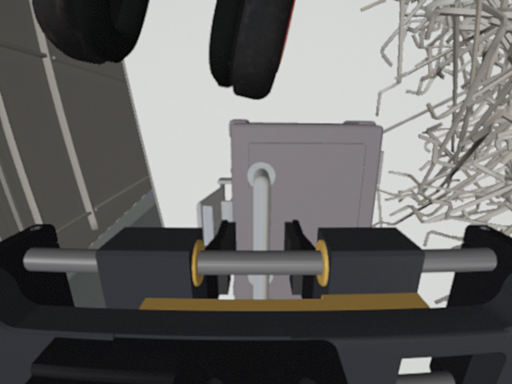

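Emit:
carry_out(slide=[[0, 0, -0.5], [0, 0, -0.5], [-0.1, 0, 0], [-0.6, 0, 0], [-0.7, 0, 0], [0, 0, 0.5], [0, 0, 0.5], [0, 0, 0.5], [0, 0, 0]], delta_rot=[[0, 0, 0], [0, 0, 0], [0, 0, 0], [0, 0, 0], [0, 0, 0], [0, 0, 0], [0, 0, 0], [0, 0, 0], [0, 0, 0]], hand=[0.2, 0.2, -1, -1, -1, -1, -1, -1, -1])

```text
time: 7.4
tcp_pos: [371.3, 263.5, 41.8]
tcp_rot: [-0.0, 0.998, -0.07, 0.005]
contact_force: [0.0, 0.4, 0.4]
grip_width: 0.7
```

```bash
python3 -c "
from h import *
d=save('wrist','w5.png');save('side','s5.png')
to([387,263.7,47],-8)"
```

```text
t 7.5 p [373.1 264.9  44.1] yaw x -8.1 z [ 0.014  0.002 -1.   ] F [-0.7  0.   0.4] w 0.3
j [-0.87  0.08  0.2   2.13 -0.01  0.93 -0.81]
slide units total [ 0.28 -0.02 -0.06]
rot units total [-0.04 -0.13 -0.01]
slide after rot [ 0.28 -0.01 -0.06]
```

View pics/w5.png

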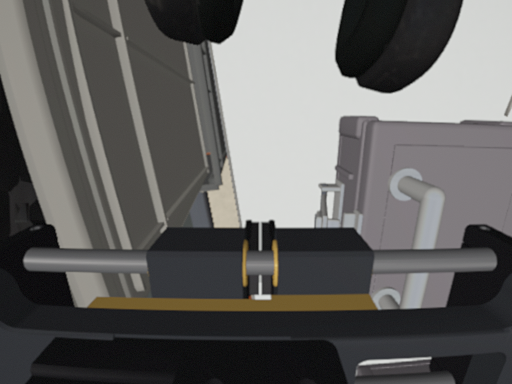

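View pics/s5.png

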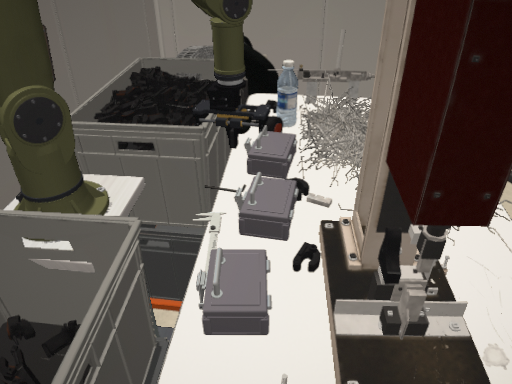

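Emit:
carry_out(slide=[[0.2, 0, -0.06], [0.08, 0, 0], [0.06, 0, 0], [0.06, 0, 0], [0.06, 0, 0]], delta_rot=[[0, 0, 0], [0, 0, 0], [0, 0, 0], [0, 0, 0], [0, 0, 0]], hand=[-1, -1, -1, -1, -1])

```text
time: 8.12
tcp_pos: [395.4, 263.4, 50.2]
tcp_rot: [-0.003, 0.998, -0.07, 0.005]
contact_force: [-10.0, 1.3, 7.2]
grip_width: 0.3
```

```bash
python3 -c "
from h import *
d=save('wrist','w6.png')
st()"
```

```text
t 8.18 p [395.3 263.4  50.1] yaw x -8.1 z [ 0.01   0.006 -1.   ] F [-8.2  1.6  6.3] w 0.4
j [-0.85  0.11  0.22  2.08 -0.03  0.94 -0.76]
```

View pics/w6.png

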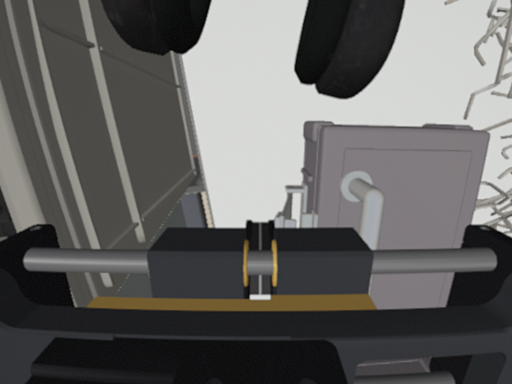

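Emit:
carry_out(slide=[[0.1, 0, 0], [0.1, 0, 0], [0.1, 0, 0]], delta_rot=[[0, 0, 0], [0, 0, 0], [0, 0, 0]], hand=[-1, -1, -1])

```text
time: 8.55
tcp_pos: [396.2, 263.5, 49.1]
tcp_rot: [-0.001, 0.998, -0.068, -0.008]
contact_force: [-13.0, 1.2, 9.0]
grip_width: 0.8
```

```bash
python3 -c "
from h import *
d=save('wrist','w7.png')
st()"
```

```text
t 8.6 p [396.2 263.5  49. ] yaw x -7.8 z [-0.017  0.003 -1.   ] F [-12.4   0.4   8.1] w 0.5
j [-0.84  0.13  0.22  2.06 -0.05  0.97 -0.73]
```

View pics/w7.png

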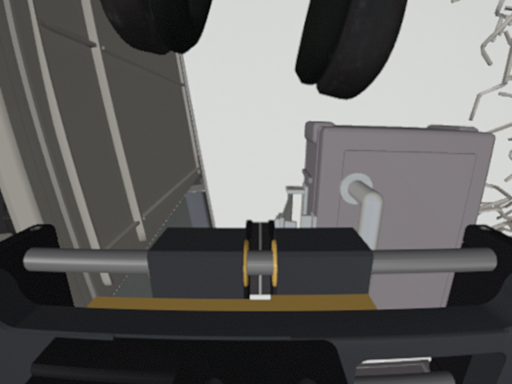

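Emit:
carry_out(slide=[[-0.3, 0, 0], [-0.3, 0, -0.3], [0, 0, -0.9], [0, 0, -0.9], [0, 0, 0]], delta_rot=[[0, 0, 0], [0, 0, 0], [0, 0, 0], [0, 0, 0], [0, 0, 0]], hand=[-1, -1, 0.1, 0.1, 0.1])

```text
time: 9.22
tcp_pos: [365.7, 267.4, 156.7]
tcp_rot: [-0.0, 0.998, -0.067, -0.008]
contact_force: [0.7, 0.1, -1.0]
grip_width: 22.8
```

```bash
python3 -c "
from h import *
d=save('wrist','w8.png');s=save('side','s8.png');t=save('top','t8.png')
cv2.imwrite('pics/s8z.png',cv2.resize(s['img'][110:250,220:320,::-1],None,fx=5,fy=4,interpolation=3))
cv2.imwrite('pics/t8z.png',cv2.resize(t['img'][160:250,130:390,::-1],None,fx=3,fy=3,interpolation=3))
to([453.5,20.5,140],-6)"
```

```text
t 9.38 p [363.3 265.4 152.4] yaw x -7.7 z [-0.023 -0.005 -1.   ] F [-0.2  0.3 -0.2] w 34.8
j [-0.88 -0.04  0.19  2.01 -0.    1.2  -0.82]
slide units total [2.45 4.61 0.23]
rot units total [ 0.07  0.21 -0.28]
slide after rot [2.31 4.68 0.25]
```

View pics/w8.png

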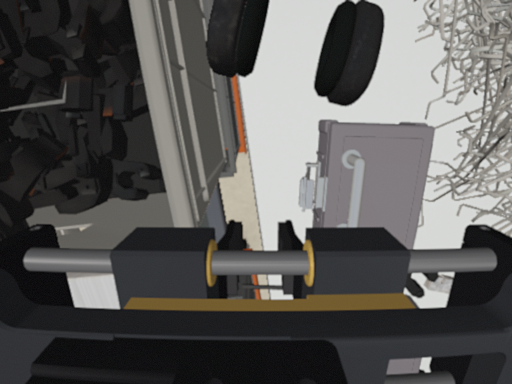

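View pics/s8z.png

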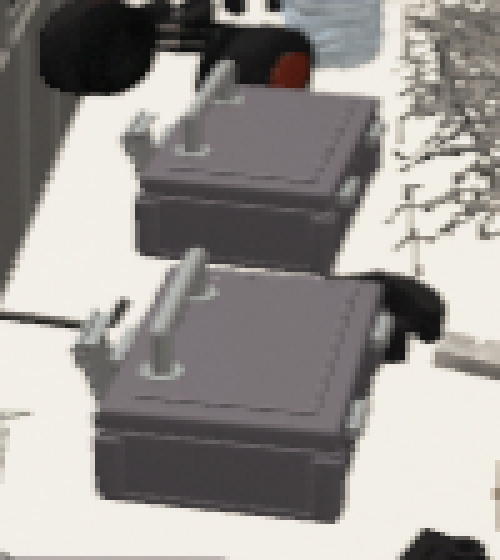

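View pics/t8z.png

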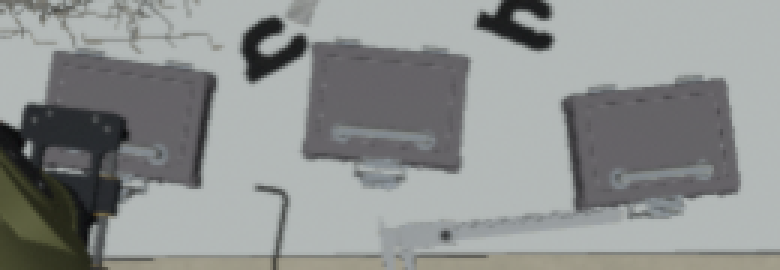

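```bash
python3 -c "
import cv2,numpy as np
a=cv2.imread('pics/side0.png')[115:165,235:275];b=cv2.imread('pics/s8.png')[115:165,235:275]
cv2.imwrite('pics/cmp.png',cv2.resize(np.hstack([a,b]),None,fx=9,fy=9,interpolation=2))"
```

```text
(no output)
```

View pics/cmp.png

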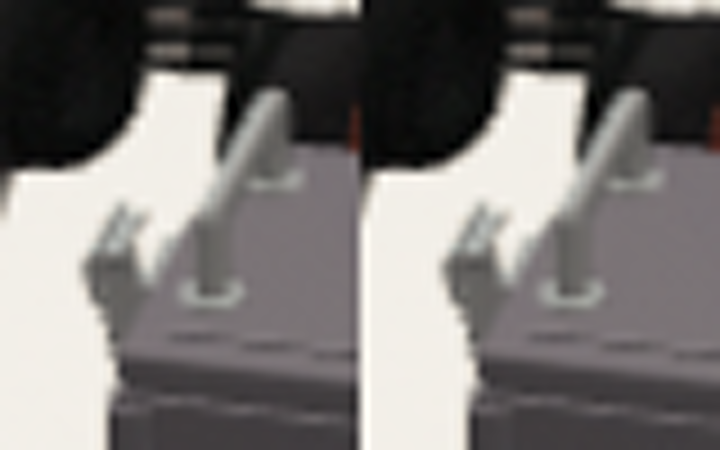

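Emit:
carry_out(slide=[[0.1, 0, 0.4], [0.1, 0, 0.7], [0, 0, 0.7], [0, 0, 0.2], [0.25, 0, 0], [0.15, 0, 0], [0.15, 0, 0], [0.2, 0, 0], [0.2, 0, 0], [0.2, 0, 0]], delta_rot=[[0, 0.2, 0], [0, 0, 0], [0, 0, 0], [0, 0, 0], [0, 0, 0], [0, 0, 0], [0, 0, 0], [0, 0, 0], [0, 0, 0], [0, 0, 0]], hand=[-1, -1, -1, -1, -1, -1, -1, -1, -1, -1])

```text
time: 10.62
tcp_pos: [402.9, 256.7, 45.3]
tcp_rot: [0.011, 0.997, -0.064, -0.029]
contact_force: [-29.7, -0.5, 21.2]
grip_width: 0.5
```

```bash
python3 -c "
from h import *
st()
s=save('side','s9.png')
a=cv2.imread('pics/side0.png')[115:165,235:275];b=cv2.imread('pics/s9.png')[115:165,235:275]
cv2.imwrite('pics/cmp2.png',cv2.resize(np.hstack([a,b]),None,fx=9,fy=9,interpolation=2))"
```

```text
t 10.62 p [402.9 256.7  45.3] yaw x -7.4 z [-0.059 -0.017 -0.998] F [-29.7  -0.5  21.2] w 0.5
j [-0.82  0.17  0.23  2.02 -0.07  1.01 -0.68]
```

View pics/cmp2.png

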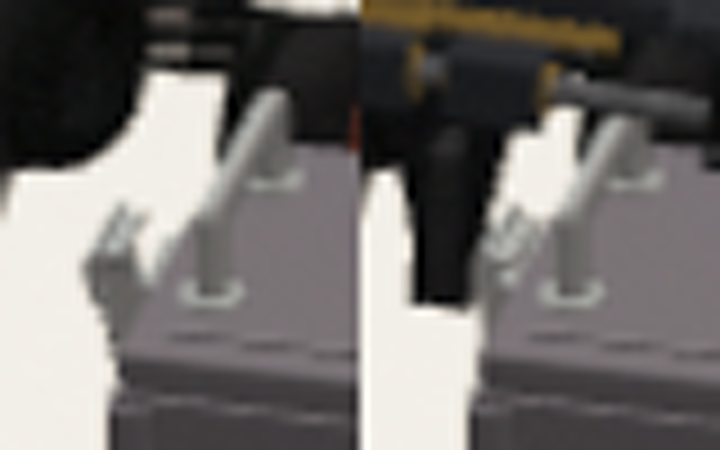

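Emit:
carry_out(slide=[[-0.4, 0, -0.1], [-0.3, 0, -0.4], [0, 0, -0.9], [0, 0, -0.9]], delta_rot=[[0, 0, 0], [0, 0, 0], [0, 0.4, 0], [0, 0.3, 0]], hand=[-1, -1, 0.1, 0.1])

```text
time: 11.18
tcp_pos: [372.9, 263.5, 165.9]
tcp_rot: [0.014, 0.998, -0.064, 0.007]
contact_force: [0.7, 0.5, 0.1]
grip_width: 13.2
```

```bash
python3 -c "
from h import *
to([453.5,20.5,130],-6)
s=save('side','s10.png')
a=cv2.imread('pics/side0.png')[115:165,235:275];b=cv2.imread('pics/s10.png')[115:165,235:275]
cv2.imwrite('pics/cmp3.png',cv2.resize(np.hstack([a,b]),None,fx=9,fy=9,interpolation=2))"
```

```text
t 11.18 p [372.9 263.5 165.9] yaw x -7.4 z [ 0.012 -0.028 -1.   ] F [0.7 0.5 0.1] w 13.2
j [-0.89 -0.05  0.19  1.99  0.04  1.22 -0.85]
slide units total [2.21 4.59 0.87]
rot units total [ 0.25 -0.15 -0.23]
slide after rot [2.11 4.67 0.72]
```

View pics/cmp3.png

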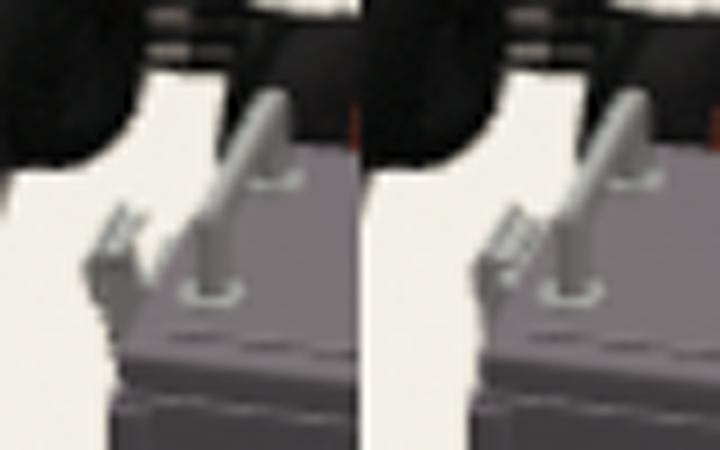

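Emit:
carry_out(slide=[[0.36, 0.78, 0], [0.36, 0.78, 0], [0.36, 0.78, 0], [0.36, 0.78, 0.15], [0.36, 0.78, 0.2], [0.36, 0.78, 0.3], [0, 0, 0.1]], delta_rot=[[0.1, -0.1, -0.1], [0.1, 0, -0.1], [0, 0, 0], [0, 0, 0], [0, 0, 0], [0, 0, 0], [0, 0, 0]], hand=[0.1, 0.1, 0.1, 0.1, 0.1, 0.1, 0.1])

```text
time: 12.1
tcp_pos: [469.5, 16.5, 147.0]
tcp_rot: [-0.009, 0.998, -0.053, 0.017]
contact_force: [0.2, -0.3, 0.7]
grip_width: 47.6
```

```bash
python3 -c "
from h import *
d=save('wrist','w11.png')
to([456,20.5,73],-6)"
```

```text
t 12.15 p [469.   18.5 146.7] yaw x -6.0 z [ 0.035  0.016 -0.999] F [-0.7  0.2 -0.3] w 48.1
j [-0.64 -0.06  0.54  2.03  0.02  1.13 -0.21]
slide units total [-0.31  0.02  1.46]
rot units total [-0.19 -0.32  0.01]
slide after rot [-0.26 -0.01  1.47]
```

View pics/w11.png

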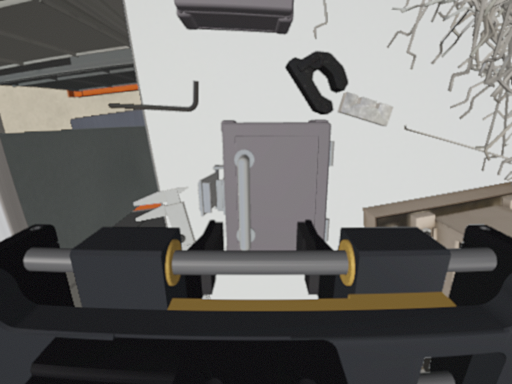

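Emit:
carry_out(slide=[[-0.26, 0, 0.1], [0, 0, 0.35], [0, 0, 0.35], [0, 0, 0.35], [0, 0, 0.25], [0, 0, 0.05]], delta_rot=[[-0.2, -0.3, 0], [0, 0, 0], [0, 0, 0], [0, 0, 0], [0, 0, 0], [0, 0, 0]], hand=[0.1, 0.1, 0.1, 0.1, 0.1, 0.1])

```text
time: 12.9
tcp_pos: [454.4, 26.2, 69.6]
tcp_rot: [0.001, 0.999, -0.046, -0.0]
contact_force: [-0.4, -0.7, 0.6]
grip_width: 47.8
```

```bash
python3 -c "
from h import *
d=save('wrist','w12.png')
to([456,20.5,73],-6)"
```

```text
t 12.95 p [454.5  26.2  69.7] yaw x -5.3 z [-0.001 -0.001 -1.   ] F [-0.3  0.4 -0.4] w 47.7
j [-0.64  0.04  0.54  2.11 -0.02  1.   -0.18]
slide units total [ 0.04  0.11 -0.07]
rot units total [0.01 0.   0.12]
slide after rot [ 0.04  0.11 -0.07]
```

View pics/w12.png

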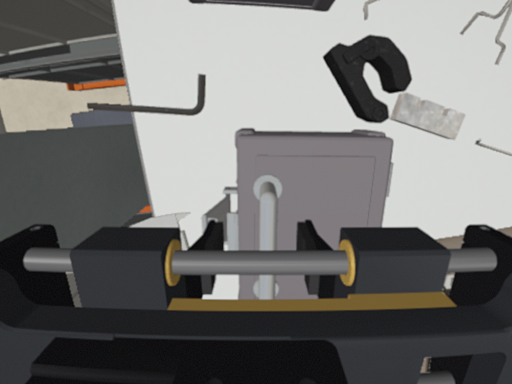

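Bar (px 268, 185–290) sits between the fingers. Close, then tug.

Emit:
carry_out(slide=[[0.03, 0.1, -0.06], [0, 0, 0], [0, 0, 0], [0, 0, 0], [0, 0, 0], [0, 0, 0]], delta_rot=[[0, 0, 0], [0, 0, 0], [0, 0, 0], [0, 0, 0], [0, 0, 0], [0, 0, 0]], hand=[0.1, -1, -1, -1, -1, -1], squeeze=15)

```text
time: 13.7
tcp_pos: [458.5, 20.8, 75.0]
tcp_rot: [-0.0, 0.999, -0.046, 0.003]
contact_force: [4.6, -0.7, -4.1]
grip_width: 9.5
```

Emit:
carry_out(slide=[[0, 0, -0.06], [0, 0, -0.06], [0, 0, -0.06], [0, 0, 0]], delta_rot=[[0, 0, 0], [0, 0, 0], [0, 0, 0], [0, 0, 0]], hand=[-1, -1, -1, -1])

```text
time: 14.2
tcp_pos: [463.8, 20.3, 84.1]
tcp_rot: [0.0, 0.999, -0.047, 0.009]
contact_force: [-0.4, 0.7, -3.3]
grip_width: 9.0
```

```bash
python3 -c "
from h import *
d=save('wrist','w13.png')
st()"
```

```text
t 14.25 p [463.6  20.3  83.9] yaw x -5.3 z [ 0.018 -0.001 -1.   ] F [ 2.8  0.8 -3.7] w 9.2
j [-0.63  0.02  0.54  2.09 -0.01  1.01 -0.18]
```

View pics/w13.png

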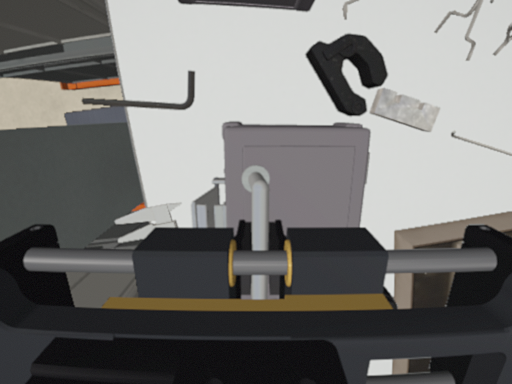

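Emit:
carry_out(slide=[[-0.03, 0, 0.06], [-0.03, 0, 0.06], [-0.03, 0, 0.06], [0, 0, 0.02], [0, 0, 0], [0, 0, 0], [0, 0, 0], [0, 0, 0]], delta_rot=[[0, 0, 0], [0, 0, 0], [0, 0, 0], [0, 0, 0], [0, 0, 0], [0, 0, 0], [0, 0, 0], [0, 0, 0]], hand=[-1, -1, -1, -1, -1, 0.2, 0.2, 0.2])

```text
time: 15.25
tcp_pos: [458.1, 20.9, 75.0]
tcp_rot: [-0.0, 0.999, -0.046, 0.008]
contact_force: [0.5, -0.0, 0.6]
grip_width: 31.6
```

Emit:
carry_out(slide=[[0, 0, -0.5], [0, 0, -0.5], [-0.1, 0, 0], [-0.6, 0, 0], [-0.7, 0, 0], [0, 0, 0]], delta_rot=[[0, 0, 0], [0, 0, 0], [0, 0, 0], [0, 0, 0], [0, 0, 0], [0, 0, 0]], hand=[0.2, 0.2, -1, -1, -1, -1])

```text
time: 16.0
tcp_pos: [383.0, 27.4, 121.6]
tcp_rot: [0.001, 0.999, -0.046, 0.005]
contact_force: [0.2, -0.2, 0.3]
grip_width: 20.0
```

```bash
python3 -c "
from h import *
d=save('wrist','w14.png')
to([383.6,28.5,50],-5.5)"
```

```text
t 16.05 p [384.4  27.2 122. ] yaw x -5.3 z [ 0.011 -0.003 -1.   ] F [ 0.  -0.1 -1.2] w 15.9
j [-0.66 -0.23  0.46  2.21  0.12  1.13 -0.35]
slide units total [-0.04 -0.03  1.44]
rot units total [ 0.02 -0.11  0.03]
slide after rot [-0.02 -0.02  1.44]
```

View pics/w14.png

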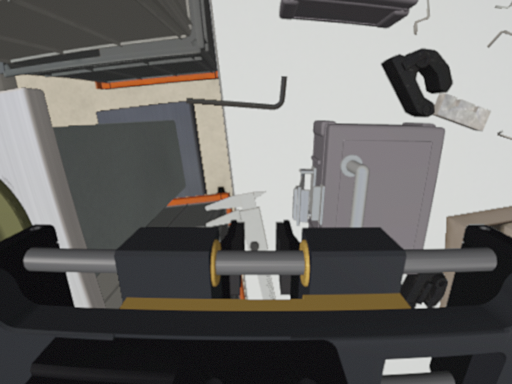

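Emit:
carry_out(slide=[[0, 0, 0.4], [0, 0, 0.6], [0, 0, 0.4], [0, 0, 0], [0.2, 0, 0], [0.2, 0, 0], [0.15, 0, 0]], delta_rot=[[0, 0, 0], [0, 0, 0], [0, 0, 0], [0, 0, 0], [0, 0, 0], [0, 0, 0], [0, 0, 0]], hand=[-1, -1, -1, -1, -1, -1, -1])

```text
time: 16.92
tcp_pos: [408.1, 24.6, 49.6]
tcp_rot: [0.002, 0.999, -0.047, -0.004]
contact_force: [-20.9, 3.1, 14.1]
grip_width: 0.5
```

```bash
python3 -c "
from h import *
st()"
```

```text
t 16.93 p [408.1  24.6  49.6] yaw x -5.4 z [-0.009 -0.003 -1.   ] F [-20.9   3.1  14.1] w 0.5
j [-0.66 -0.03  0.53  2.22  0.02  0.96 -0.24]
```

Emit:
carry_out(slide=[[0.2, 0, 0], [0.2, 0, 0]], delta_rot=[[0, 0, 0], [0, 0, 0]], hand=[-1, -1])

```text
time: 17.18
tcp_pos: [413.1, 24.2, 47.4]
tcp_rot: [0.002, 0.999, -0.047, -0.023]
contact_force: [-32.5, 3.8, 23.2]
grip_width: 0.5
```

```bash
python3 -c "
from h import *
st()
s=save('side','s15.png')
a=cv2.imread('pics/side0.png')[160:250,215:275];b=cv2.imread('pics/s15.png')[160:250,215:275]
cv2.imwrite('pics/cmp4.png',cv2.resize(np.hstack([a,b]),None,fx=6,fy=6,interpolation=2))"
```

```text
t 17.18 p [413.1  24.2  47.4] yaw x -5.4 z [-0.046 -0.001 -0.999] F [-32.5   3.8  23.2] w 0.5
j [-0.65  0.02  0.54  2.18 -0.02  0.99 -0.2 ]
```

View pics/cmp4.png

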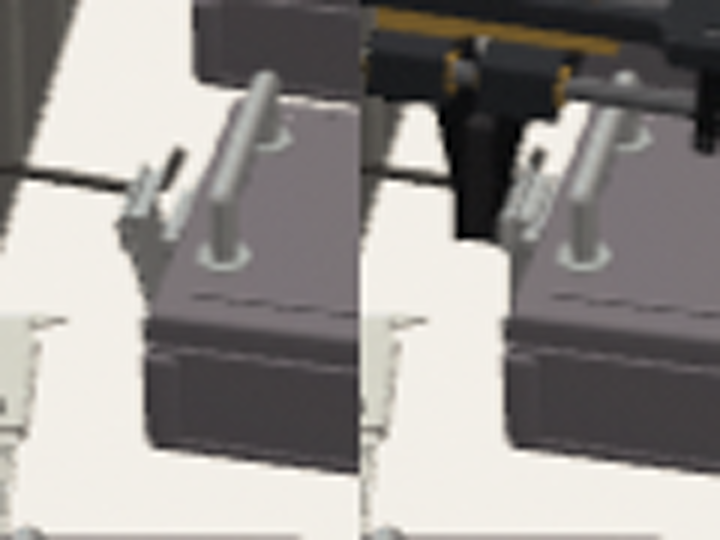

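Snapped home. Retreat and look.

Emit:
carry_out(slide=[[-0.4, 0, -0.1], [-0.3, 0, -0.4], [0, 0, -0.9], [0, 0, -0.9]], delta_rot=[[0, 0, 0], [0, 0, 0], [0, 0.3, 0], [0, 0.2, 0]], hand=[-1, -1, 0.1, 0.1])

```text
time: 17.73
tcp_pos: [382.8, 27.6, 166.7]
tcp_rot: [0.005, 0.999, -0.047, 0.002]
contact_force: [0.4, 0.8, 0.4]
grip_width: 13.1
```

```bash
python3 -c "
from h import *
to([421,-222.7,130],5.5)
s=save('side','s16.png')
a=cv2.imread('pics/side0.png')[160:250,215:275];b=cv2.imread('pics/s16.png')[160:250,215:275]
cv2.imwrite('pics/cmp5.png',cv2.resize(np.hstack([a,b]),None,fx=6,fy=6,interpolation=2))"
```

```text
t 17.73 p [382.8  27.6 166.7] yaw x -5.4 z [ 0.003 -0.009 -1.   ] F [0.4 0.8 0.4] w 13.1
j [-0.67 -0.27  0.45  2.14  0.13  1.25 -0.37]
slide units total [1.23 4.9  0.78]
rot units total [ 0.09 -0.03 -1.82]
slide after rot [0.28 5.06 0.73]
```

View pics/cmp5.png

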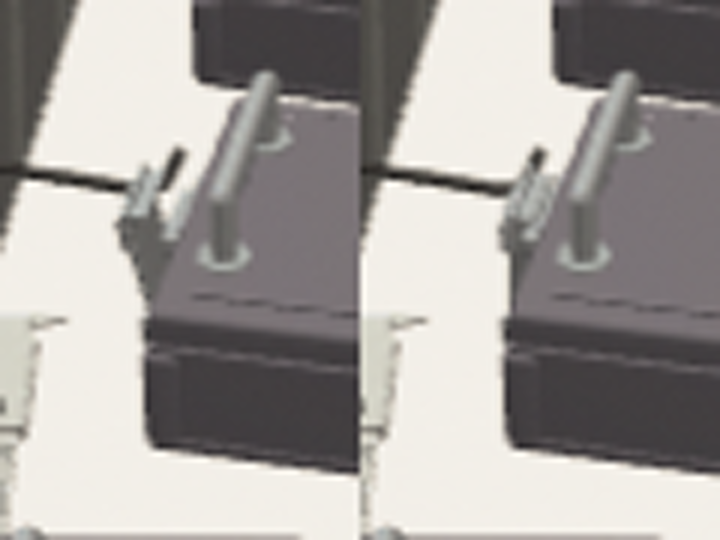

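Emit:
carry_out(slide=[[0.1, 0.4, 0], [0.1, 0.8, 0], [0.04, 0.8, 0], [0.04, 0.8, 0.1], [0.04, 0.8, 0.2], [0.04, 0.8, 0.2], [0, 0.6, 0.1], [0, 0, 0]], delta_rot=[[0, 0, -0.9], [0, 0, -0.9], [0, 0, 0], [0, 0, 0], [0, 0, 0], [0, 0, 0], [0, 0, 0], [0, 0, 0]], hand=[0.1, 0.1, 0.1, 0.1, 0.1, 0.1, 0.1, 0.1])

```text
time: 18.77
tcp_pos: [435.9, -231.2, 155.1]
tcp_rot: [0.004, 0.999, 0.05, 0.019]
contact_force: [0.2, -0.7, -0.7]
grip_width: 47.6
```

```bash
python3 -c "
from h import *
d=save('wrist','w17.png')
to([421,-222.7,73],5.5)"
```

```text
t 18.82 p [ 436.1 -229.6  155.1] yaw x 5.9 z [ 0.039 -0.006 -0.999] F [ 1.4  0.  -0.3] w 47.7
j [-0.51 -0.04  0.95  1.98  0.02  1.15  0.53]
slide units total [-0.35 -0.18  1.63]
rot units total [ 0.09 -0.37  0.06]
slide after rot [-0.29 -0.17  1.64]
```

View pics/w17.png

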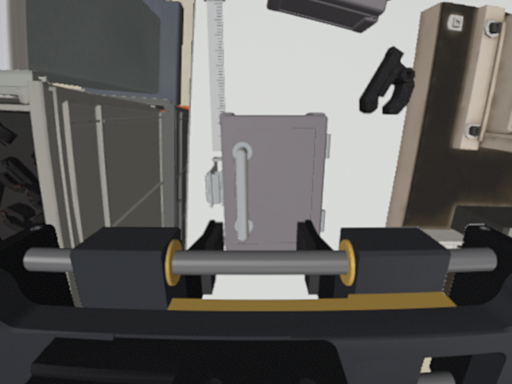

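Emit:
carry_out(slide=[[-0.29, -0.17, 0.1], [0, 0, 0.35], [0, 0, 0.4], [0, 0, 0.4], [0, 0, 0.3], [0, 0, 0.05]], delta_rot=[[0.1, -0.35, 0], [0, 0, 0], [0, 0, 0], [0, 0, 0], [0, 0, 0], [0, 0, 0]], hand=[0.1, 0.1, 0.1, 0.1, 0.1, 0.1])

```text
time: 19.58
tcp_pos: [420.5, -215.4, 68.9]
tcp_rot: [-0.003, 0.998, 0.056, -0.0]
contact_force: [0.2, -0.6, 0.4]
grip_width: 48.3
```

```bash
python3 -c "
from h import *
d=save('wrist','w18.png')
to([421,-222.7,73],5.5)"
```

```text
t 19.62 p [ 420.7 -215.5   69.1] yaw x 6.5 z [ 0.     0.006 -1.   ] F [-0.1 -0.2 -0.7] w 47.8
j [-0.48  0.11  0.96  2.08 -0.11  1.    0.65]
slide units total [-0.01  0.14 -0.08]
rot units total [-0.06 -0.01  0.16]
slide after rot [-0.01  0.14 -0.08]
```

View pics/w18.png

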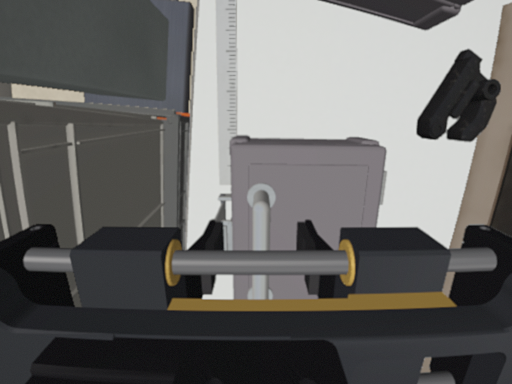

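Emit:
carry_out(slide=[[0, 0.14, -0.08], [0, 0, 0], [0, 0, 0], [0, 0, 0], [0, 0, 0], [0, 0, 0]], delta_rot=[[0, 0, 0], [0, 0, 0], [0, 0, 0], [0, 0, 0], [0, 0, 0], [0, 0, 0]], hand=[0.1, -1, -1, -1, -1, -1], squeeze=25)

```text
time: 20.38
tcp_pos: [422.0, -223.7, 75.2]
tcp_rot: [-0.003, 0.998, 0.056, 0.001]
contact_force: [-4.8, -0.9, 3.4]
grip_width: 8.7
```

Emit:
carry_out(slide=[[0, 0, -0.06], [0, 0, -0.06], [0, 0, -0.06], [0, 0, 0]], delta_rot=[[0, 0, 0], [0, 0, 0], [0, 0, 0], [0, 0, 0]], hand=[-1, -1, -1, -1])

```text
time: 20.88
tcp_pos: [423.4, -223.5, 78.6]
tcp_rot: [0.001, 0.998, 0.056, 0.004]
contact_force: [-1.6, -2.2, -0.1]
grip_width: 9.1
```

```bash
python3 -c "
from h import *
d=save('wrist','w19.png')
st()"
```

```text
t 20.93 p [ 423.5 -223.5   78.8] yaw x 6.4 z [ 0.008 -0.001 -1.   ] F [ 2.5 -1.1 -3.3] w 8.9
j [-0.48  0.1   0.96  2.07 -0.1   1.01  0.65]
```

Emit:
carry_out(slide=[[0, 0, -0.12], [0, 0, -0.12]], delta_rot=[[0, 0, 0], [0, 0, 0]], hand=[-1, -1])

```text
time: 21.18
tcp_pos: [423.3, -221.7, 85.8]
tcp_rot: [0.002, 0.998, 0.056, 0.005]
contact_force: [10.9, -4.5, -33.9]
grip_width: 9.4
```

```bash
python3 -c "
from h import *
st()"
```

```text
t 21.18 p [ 423.3 -221.7   85.8] yaw x 6.5 z [ 0.01  -0.003 -1.   ] F [ 10.9  -4.5 -33.9] w 9.4
j [-0.49  0.08  0.96  2.06 -0.08  1.02  0.62]
```

Emit:
carry_out(slide=[[0, 0, 0.08], [-0.02, 0, 0.06], [0, 0, 0.03], [0, 0, 0], [0, 0, 0], [0, 0, 0], [0, 0, 0], [0, 0, -0.5], [0, 0, -0.7], [0, 0, -0.7], [0, 0, 0]], delta_rot=[[0, 0, 0], [0, 0, 0], [0, 0, 0], [0, 0, 0], [0, 0, 0], [0, 0, 0], [0, 0, 0], [0, 0, 0], [0, 0, 0], [0, 0, 0], [0, 0, 0]], hand=[-1, -1, -1, -1, 0.2, 0.2, 0.2, 0.2, 0.2, 0.2, 0.2])

```text
time: 22.55
tcp_pos: [422.2, -221.9, 180.7]
tcp_rot: [-0.001, 0.998, 0.056, 0.004]
contact_force: [-0.1, -0.1, 0.4]
grip_width: 52.2
```

```bash
python3 -c "
from h import *
st()
d=save('wrist','w20.png');t=save('top','t20.png');s=save('side','s20.png')
a=cv2.imread('pics/side0.png')[110:340,180:310];b=cv2.imread('pics/s20.png')[110:340,180:310]
cv2.imwrite('pics/cmp6.png',cv2.resize(np.hstack([a,b]),None,fx=2.6,fy=2.6,interpolation=2))"
```

```text
t 22.55 p [ 422.2 -221.9  180.7] yaw x 6.4 z [ 0.007  0.003 -1.   ] F [-0.1 -0.1  0.4] w 52.2
j [-0.54 -0.09  0.94  1.95  0.07  1.24  0.49]
```

View pics/cmp6.png

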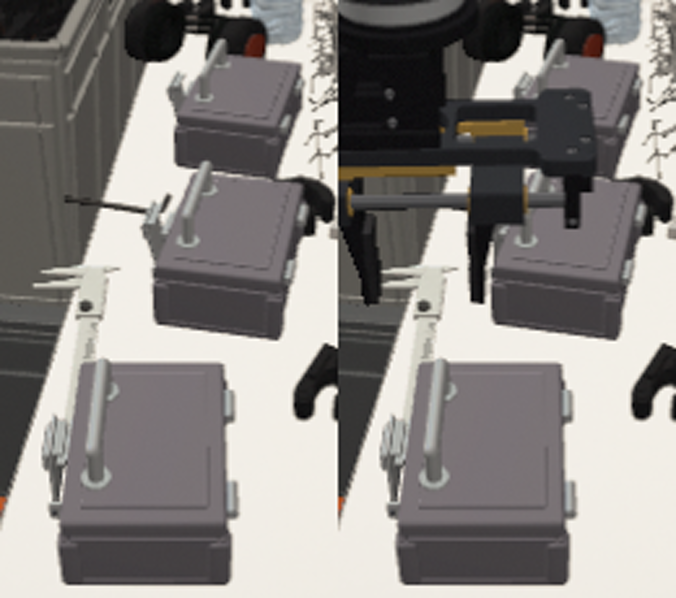

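View pics/w20.png

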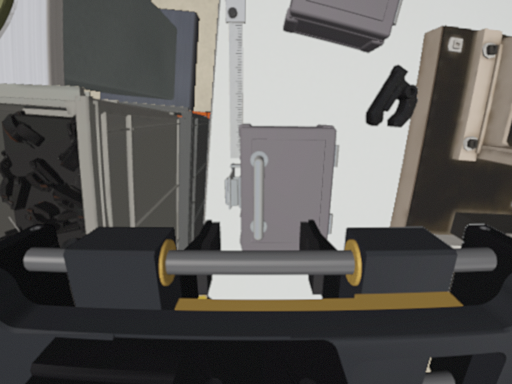

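```bash
python3 -c "
from h import *
st(); print(manip.hand_in())"
```

```text
t 22.7 p [ 419.9 -221.   177.5] yaw x 6.4 z [ 0.001  0.003 -1.   ] F [-0.6  0.5 -0. ] w 52.1
j [-0.54 -0.09  0.94  1.96  0.07  1.24  0.49]
the job is handed in; nothing more can be done
None
```

I tugged the three lids from left to right, shut the two catches that were not engaged, and handed the job in at 22.7 s; no verdict was reported.

- **Left and middle cases:** both lids came up about 9 mm with only 3–4 N, so neither catch was engaged. I let each lid down and pushed its catch in.
- **Left catch, first push:** about 13 N did not shut it; the side picture showed the pad still leaning out. A second push, up to about 30 N, snapped it home. The middle catch snapped at about 32 N.
- **Right case:** the lid stopped after about 3.5 mm and held against 34 N, so its catch was engaged. The fingers slid up the bar a little during that last pull; I then let the lid down and released it.

**Last checks:**
- The side pictures after each push showed the left and middle pads upright.
- In the final pictures the right lid and catch looked the same as at the start.
- The gripper was clear of everything at about 178 mm, with no force on it.
- In the final side view the arm hid the left and middle catches in part, so for those I relied on the pictures taken just after each push.
- I judged the catches home and the lids down from the pictures and did not measure them in mm or rad.

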